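Pay and start the washer

ROBOT

A 7-joint arm with a two-finger parallel gripper is mounted at the origin on the work surface. World frame = base frame: x ahead of the robot, y to its left, z up, the work surface at z = 0. Lengths are in m, angles in degrees, forces in N, time in s.
With the tool pointing down it reaches from about 0.425 to 0.875 m from the base axis. Payload 4.7 kg.
Tool frame: the origin (TCP) lies midway between the tips of the shut fingers; the grasp point (between the pads) lies env.grip_point_offset behind it (env.grip_point_offset is the distance from the TCP to the grasp point, in m); z points along the fingers, y is the line along which they close (so a half turn about z gives the same grasp; the last joint's range is limited). The gripper opens to 87 mm and grips with 3 to 60 N. Pads are 19 mm wide; open, the fingers measure 117 mm over their backs; the gripper's body (75 mm by 190 mm) begins 51 mm behind the grasp point.
Start: joints at [73.688, 18.392, -4.016, 83.108, 1.295, 78.541, -3.26], TCP at [0.191, -0.621, 0.188] pointing down, gripper open.
Joint ranges: [-163.93, 163.93], [-17.29, 119.83], [-79.2, 71.16], [3.27, 140.29], [-89.18, 269.18], [5.43, 117.66], [-154.24, 154.24]. Speed limits (degrees/s): [147.25, 147.25, 180, 180, 180, 180, 180].

INTERFACE

Orientations are given as [roll, pitch, yaw] about the fixed x, y, z axes, in that order (R = Rz(yaw) Ry(pitch) Rx(roll)).
In Python, from cell import env gives the robot as it stands.
- The arm moves only by the shell command python3 -m creep 'ROWS' [FORCE]. ROWS is a JSON object of lists of equal length, an entry for each row: "translation": the shift along the tool's x, y, z in units of 0.08 m (1.0 is 0.08 m), a list of three; "turn": the turn, a rotation vector about the tool's x, y, z in units of 180 degrees (1.0 is 180 degrees), a list of three; "grip": the opening, from 0 (shut) to 1 (fully open). In form: {"translation": [[x, y, z], ...], "turn": [[ax, ay, az], ...], "grip": [grip, ...]}. A call has 1 to 5 rows; each row shifts and turns the commanded pose from where the row before left it, along the tool's axes as they then stand; what a row does not reach is not made up. A row lasts 1/8 s, in which the tool goes at most 62.5 mm and 10.7 degrees, less where a joint would pass 70% of its speed; a pose out of reach is approached as far as the arm can. A call with a number of a shift or a turn outside -1 to 1 is refused whole. A call with a gripper value outside its range is refused whole. The fingers move at their own pace and stop on an object; FORCE is the grip in N (left out, the last holds). Time passes only in rows, so rows that do not move let the fingers close. It gives the time, the measured TCP pose, the force, the opening and the grip force at its end, in the units of the state.
- env.get_obs(): the state, without advancing time (a new reading comes with each control period).
- env.read_camera(name): name is "scene" or "top" or "wrist"; returns a dict with "frame" (480x640x3 uint8, red, green, blue), "z_map" (480x640 float32, m along the optical axis (not along the pixel's ray), 0 where there is no reading), "K" (3x3 intrinsics, pixels), "rvec" (rotation vector, rad) and "tvec" (3), from world to camera coordinates, as OpenCV has them. Camera axes: x right, y down, z forward; pixel columns grow to the right and rows downward; lengths in m; the calibration is good to about 2 mm. A picture is of the moment at which its call begins.
- env.sign_off(): hands the job in; it is judged then, once.
The state is a dict: "time_s": time; "qpos": joint angles; "joint_velocities": joint speeds; "effort": joint torques, N m; "tool_pos": TCP position; "tool_rot": TCP orientation; "force": force on the tool from outside, world axes, zero at the start; "wrist_torque": the same for the moment, N m; "grip_width": finger opening in m; "grasp_force": force on a finger pad.
Only numpy, scipy, OpenCV 4.12 (cv2) and the standard library are available. Lean on these libraries where they do the work, as an engineer would, in place of code of your own. Each camera call takes 0.05 s, during which the arm holds its last target. There are 200 camera calls.

TASK

Start the washer on the blue coin box: with the fingertips push its coin slide fully home, then let go of it so that it springs back and latches half-way, and only then press the green start button on the same box all the way down and let it come up again. Leave the orange coin box and all the loose things around as they are.

Things in the scene. Friction and masses are not known exactly. Their poses are not given: they have to be found in the camera images.
- blue_box: coin box with blue plates (the one to use): a white steel case 160 deep (x) x 140 wide (y) x 120 mm high, fixed to the worktop, with its top and front plate in blue. Origin on the worktop under the middle of its front face; its x axis points from the front face into the case (the direction in which the slide is pushed), y to the left, z up. A yellow pin head 12 mm across sticks 12 mm out of the top, 60 mm behind the front face and 40 mm left of the middle.
- blue_pad (a point): centre of the front face of the push plate at the outer end of the blue box's coin slide; moves with the slide, same axes as the box. The upright steel push plate is 80 wide (y) x 40 high (z) x 12 mm thick (x), so its top edge is 20 mm above this point, which lies 80 mm above the worktop and, with the slide out, 100 mm in front of the case's front face. A flat 70 mm wide, 8 mm thick steel tray carrying coins joins it to the case, level with this point.
- blue_slide (a joint): travel of the blue box's coin slide into the case, m: 0 fully out, 0.060 fully home against its stop. A spring drives it out, about 5 N at 0 rising to 8.5 N fully home. Pushed home (0.057 or more) it drives the stop pin down, which takes about 2 N more from 0.048 on; when let go after that it springs back and is caught by the stop pin at 0.030, its half-way latch. Let go before about 0.053, it runs all the way out again.
- blue_start (a joint): green start button on top of the blue box, m pressed down: 0 up, 0.006 fully down; 1.5 N starts it, 5 N holds it fully down; it springs up again.
- blue_start_top (a point): centre of the top of the blue box's green start button, 28 mm across, in a black 44 mm collar 12 mm high; 142 mm above the worktop when up, 50 mm behind the front face, 25 mm right of the middle. z up.
- blue_pin (a joint): stop pin of the blue box, m: 0 up (yellow head stands 12 mm out of the case's top), 0.010 down (head almost sunk). It is driven down by the slide and stays down; it cannot be worked by hand.
- orange_box: coin box with orange plates (leave alone): a white steel case 160 deep (x) x 140 wide (y) x 120 mm high, fixed to the worktop, with its top and front plate in orange. Origin on the worktop under the middle of its front face; its x axis points from the front face into the case (the direction in which the slide is pushed), y to the left, z up. A yellow pin head 12 mm across sticks 12 mm out of the top, 60 mm behind the front face and 40 mm left of the middle.
- orange_pad (a point): centre of the front face of the push plate at the outer end of the orange box's coin slide; moves with the slide, same axes as the box. The upright steel push plate is 80 wide (y) x 40 high (z) x 12 mm thick (x), so its top edge is 20 mm above this point, which lies 80 mm above the worktop and, with the slide out, 100 mm in front of the case's front face. A flat 70 mm wide, 8 mm thick steel tray carrying coins joins it to the case, level with this point.
- orange_slide (a joint): travel of the orange box's coin slide into the case, m: 0 fully out, 0.060 fully home against its stop. A spring drives it out, about 5 N at 0 rising to 8.5 N fully home. It works like the blue one, but is to be left alone.
- orange_start (a joint): green start button on top of the orange box, m pressed down: 0 up, 0.006 fully down; 1.5 N starts it, 5 N holds it fully down; it springs up again.
- orange_start_top (a point): centre of the top of the orange box's green start button, 28 mm across, in a black 44 mm collar 12 mm high; 142 mm above the worktop when up, 50 mm behind the front face, 25 mm right of the middle. z up.
- detergent: bystander: blue detergent bottle with white cap, 64 mm across, 200 mm high, standing loose; origin at the centre of its underside.
- scoop: bystander: small clear measuring cup, 56 mm across, 50 mm high, standing loose; origin at the centre of its underside.
- softener: bystander: white softener bottle with red cap, 60 mm across, 170 mm high, standing loose; origin at the centre of its underside.
- stain_jar: bystander: yellow jar, 72 mm across, 90 mm high, standing loose; origin at the centre of its underside.
- mug: bystander: blue mug, 80 mm across, 95 mm high, standing loose; origin at the centre of its underside.
- sheet_box: bystander: green and white carton, 100 x 60 x 110 mm, standing loose; origin at the centre of its underside.
- lint_brush: bystander: lint brush lying flat, about 200 mm long, loose; origin on its underside.

How it is judged:
By the outcome, as a careful person would: the job done as asked, in the order asked, and still so for the second after the job is handed in, with the robot touching nothing.
It also fails if it takes over 38 s, if anything falls off the work surface, if the arm or the gripper's body presses on something with over 40 N, if the wrist force passes 120 N, or if a joint passes its speed limit or range.

## Working session

There is one attempt and no reset: what is moved stays moved. The work goes in short steps, Python scripts to look and compute and a shell command to move; the robot and the scene stay as the last step left them, time stands still between calls to the robot, and variables do not carry over. Pictures are saved under pics/ and viewed, at most 10 in all, crops included, and the job is handed in when it is done.

```bash
mkdir -p pics
cat > h.py <<'E'
import numpy as np, cv2
from cell import env
from scipy.spatial.transform import Rotation as R
def shot(n,fn):
    c=env.read_camera(n); np.savez('pics/'+fn+'.npz',**c)
    cv2.imwrite('pics/'+fn+'.png',c['frame'][:,:,::-1]); return c
def world(c):
    z=c['z_map'].astype(float); v,u=np.mgrid[:480,:640]; K=c['K']
    P=np.stack([(u-K[0,2])/K[0,0]*z,(v-K[1,2])/K[1,1]*z,z],-1)
    Rm=cv2.Rodrigues(np.array(c['rvec'],float))[0]
    W=(P-np.array(c['tvec']).ravel())@Rm; W[z==0]=np.nan; return W
E
python3 - <<'E'
from h import *
for n in('top','scene'): shot(n,n+'0')
o=env.get_obs(); print(o['tool_pos'],o['tool_rot'],o['time_s'],env.grip_point_offset)
E
```

```text
[ 0.19111829 -0.62069811  0.1871675 ] [-1.79902097e+02  6.91481618e-03  1.71192811e+01] 0.1 0.0187
```

View pics/top0.png

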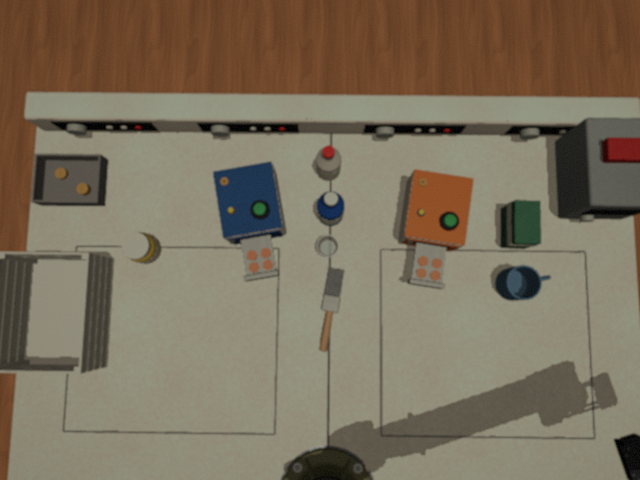

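View pics/scene0.png

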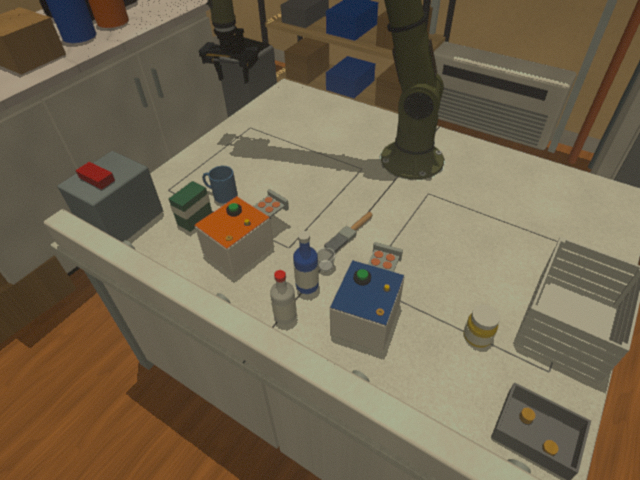

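The top view shows the blue box at about (250,203), its button at (260,209), its pin at (231,210) and its push plate at (261,277). The orange box is at (437,208). The nearest loose items are the scoop (327,245), the detergent (330,207) and the brush (330,310).

Run:
```python
from h import *
c=dict(np.load('pics/top0.npz'))
W=world(c); f=c['frame'].astype(int); r,g,b=f[...,0],f[...,1],f[...,2]
print(W[350,170],W[350,440])
v,u=np.mgrid[:480,:640]
reg=(u>205)&(u<295)&(v>155)&(v<290)
top=reg&(abs(W[...,2]-.12)<.012)&(b>r+30)
P=W[top][:,:2]; print(top.sum(),W[top][:,2].mean(), cv2.minAreaRect(P.astype(np.float32)*1000))
gr=reg&(g>r+40)&(g>b+20); print('btn',gr.sum(),np.nanmean(W[gr],0))
y=(u>225)&(u<237)&(v>204)&(v<216)&(r>b+40); print('pin',y.sum(),np.nanmean(W[y],0))
pl=reg&(v>235)&(W[...,2]>.09)&(W[...,2]<.11); Q=W[pl]; print('plate',pl.sum(),Q[:,2].mean(),cv2.minAreaRect(Q[:,:2].astype(np.float32)*1000))
t=reg&(v>235)&(W[...,2]>.07)&(W[...,2]<.092);Q=W[t]; print('tray',len(Q),cv2.minAreaRect(Q[:,:2].astype(np.float32)*1000))
for n,(uu,vv) in dict(scoop=(327,245),det=(330,207),brush=(333,280)).items(): print(n,W[vv,uu])
```

```text
[ 3.29656133e-01  3.80945692e-01 -2.25599524e-04] [ 0.33812437 -0.26695345 -0.00267724]
3307 0.11957818379919918 ((677.4327392578125, 189.94700622558594), (152.555908203125, 132.46844482421875), 10.986833572387695)
btn 110 [0.65259318 0.1591901  0.13998488]
pin 28 [0.65031202 0.22497934 0.129051  ]
plate 260 0.09899105939428553 ((549.2947387695312, 177.62197875976562), (109.61951446533203, 97.65990447998047), 15.899481773376465)
tray 1147 ((549.2236938476562, 178.2364501953125), (108.14359283447266, 101.32817077636719), 14.573659896850586)
scoop [ 5.87894908e-01  7.04518876e-03 -3.19876587e-04]
det [0.65508766 0.00127321 0.15229175]
brush [ 0.50146343 -0.00844203  0.01528382]
```

Box yaw is 11° and its centre is (0.6774, 0.1899). From these the button should be at (0.653, 0.160) and the pin at (0.650, 0.225), and both match what I measured. The pad is then at (0.501, 0.156). I'll raise the arm, turn the tool to the box yaw and swing round.

```bash
python3 -m creep '{"translation":[[0,0,-0.75],[0.5,-0.45,-0.2],[0.5,-0.45,0],[0.5,-0.45,0],[0.5,-0.45,0]],"turn":[[0,0,0.034],[0,0,0],[0,0,0],[0,0,0],[0,0,0]],"grip":[0,0,0,0,0]}'; python3 -m creep '{"translation":[[0.5,-0.45,0],[0.5,-0.45,0],[0.5,-0.45,0],[0.5,-0.45,0],[0,0,0]],"turn":[[0,0,0],[0,0,0],[0,0,0],[0,0,0],[0,0,0]],"grip":[0,0,0,0,0]}'
```

```text
time_s: 0.72
tool_pos: [0.3217, -0.4476, 0.2638]
tool_rot: [-180.0, 0.0, 11.0]
force: [1.3, -0.5, 0.5]
grip_width: 0.0449
grasp_force: 0.0
time_s: 1.35
tool_pos: [0.4534, -0.2721, 0.264]
tool_rot: [-179.9, -0.1, 11.6]
force: [-0.2, -0.9, -0.1]
grip_width: 0.0018
grasp_force: 0.0
```

```bash
python3 -m creep '{"translation":[[0.1,-0.57,0],[0.1,-0.57,0],[0.1,-0.57,0],[0.1,-0.57,0],[0.1,-0.57,0]],"turn":[[0,0,0.003],[0,0,0],[0,0,0],[0,0,0],[0,0,0]],"grip":[0,0,0,0,0]}'; python3 -m creep '{"translation":[[0.1,-0.57,0],[0.1,-0.57,0],[0.1,-0.57,0],[0.1,-0.57,0],[0,0,0]],"turn":[[0,0,0],[0,0,0],[0,0,0],[0,0,0],[0,0,0]],"grip":[0,0,0,0,0]}'
python3 -c "
from h import *
print(env.get_obs()['qpos'])"
```

```text
time_s: 1.98
tool_pos: [0.4475, -0.0456, 0.2639]
tool_rot: [180.0, 0.0, 10.4]
force: [0.8, 0.9, 0.2]
grip_width: 0.0003
grasp_force: 0.0
time_s: 2.6
tool_pos: [0.4456, 0.1425, 0.2642]
tool_rot: [-180.0, -0.0, 10.8]
force: [-0.3, -0.3, 0.5]
grip_width: 0.0006
grasp_force: 0.0
[ 30.66665591  -5.72819217 -47.38775134  99.31827554  -4.27112134
  84.56696246 -95.34185412]
```

```bash
python3 -m creep '{"translation":[[0,-0.03,0.5],[0,0,0.5],[0,0,0.5],[0,0,0.5],[0,0,0.36]],"turn":[[0,0,0],[0,0,0],[0,0,0],[0,0,0],[0,0,0]],"grip":[0,0,0,0,0]}'; python3 -m creep '{"translation":[[0,0,0],[0.2,0,0]],"turn":[[0,0,0],[0,0,0]],"grip":[0,0]}'
python3 - <<'E'
from h import *
a=cv2.resize(shot('top','t1')['frame'][120:330,170:380],(400,400));b=cv2.resize(shot('scene','s1')['frame'][180:380,280:480],(400,400))
cv2.imwrite('pics/m1.png',np.hstack([a,b])[:,:,::-1])
E
```

```text
time_s: 3.22
tool_pos: [0.4453, 0.139, 0.0732]
tool_rot: [179.9, 0.1, 10.3]
force: [0.4, -0.0, -0.7]
grip_width: 0.0004
grasp_force: 0.0
time_s: 3.48
tool_pos: [0.462, 0.143, 0.0761]
tool_rot: [179.9, -0.0, 10.4]
force: [0.6, 0.2, 0.8]
grip_width: 0.0006
grasp_force: 0.0
```

View pics/m1.png

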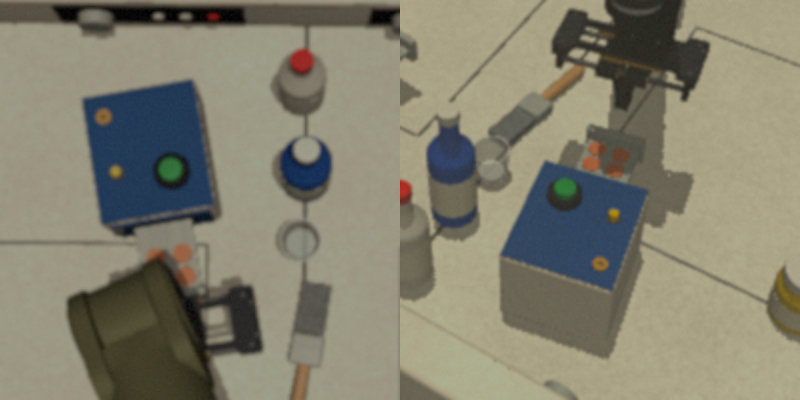

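The fingertips are in front of the push plate, roughly centred on it, and nothing else is near. I'll push along the box's x axis.

```bash
python3 -m creep '{"translation":[[0.2,-0.05,0],[0.15,0,0],[0.1,0,0],[0.05,0,0]],"turn":[[0,0,-0.003],[0,0,0],[0,0,0],[0,0,0]],"grip":[0,0,0,0]}'; python3 -m creep '{"translation":[[0.15,0,0],[0.15,0,0],[0.1,0,0],[0,0,0]],"turn":[[0,0,0],[0,0,0],[0,0,0],[0,0,0]],"grip":[0,0,0,0]}'
```

```text
time_s: 4.08
tool_pos: [0.5005, 0.1557, 0.0754]
tool_rot: [180.0, 0.0, 11.0]
force: [0.7, -0.7, -0.2]
grip_width: 0.0003
grasp_force: 0.0
time_s: 4.58
tool_pos: [0.5321, 0.1623, 0.0752]
tool_rot: [-180.0, 0.0, 11.0]
force: [-0.4, -0.2, 0.1]
grip_width: 0.0002
grasp_force: 0.0
```

Run:
```python
from h import *
print(env.get_obs()['force'])
a=cv2.resize(shot('wrist','w2')['frame'],(400,300));b=cv2.resize(shot('scene','s2')['frame'][210:330,320:480],(400,300),interpolation=cv2.INTER_CUBIC)
cv2.imwrite('pics/m2.png',np.hstack([a,b])[:,:,::-1])
```

```text
[-0.39141832 -0.17723939  0.07195494]
```

View pics/m2.png

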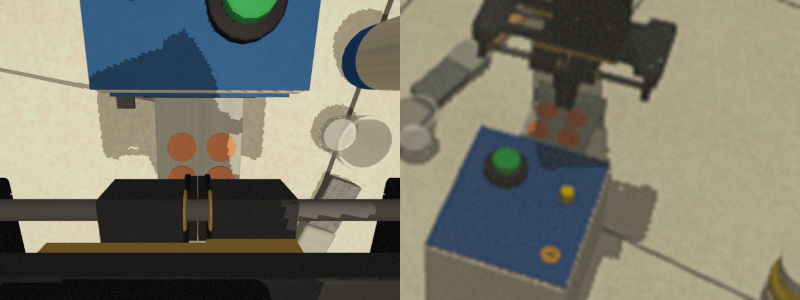

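Run:
```python
from h import *
ex=np.array([np.cos(np.radians(11)),np.sin(np.radians(11))]);ey=np.array([-ex[1],ex[0]]);O=np.array([.5989,.1747])
for n in('top0','t1','s1','scene0','s2','w2'):
    c=dict(np.load(f'pics/{n}.npz'));W=world(c);f=c['frame'].astype(int)
    d=W[...,:2]-O; bx=d@ex; by=d@ey; z=W[...,2]
    k=(f[...,0]>f[...,2]+35)&(bx>-.12)&(bx<0)&(abs(by)<.05)&(z>.07)&(z<.1)
    p=(bx>-.13)&(bx<-.0)&(abs(by)<.05)&(z>.092)&(z<.103)
    t=(bx>-.13)&(bx<-.0)&(abs(by)<.05)&(z>.06)&(z<.12)
    q=lambda m,a:np.round(np.percentile(a[m],[2,50,98]),3) if m.sum()>3 else None
    print(n,'coins',k.sum(),q(k,bx),q(k,z),'plate',p.sum(),q(p,bx),q(p,by),'all',q(t,bx))
```

```text
top0 coins 388 [-0.082 -0.059 -0.033] [0.078 0.084 0.09 ] plate 223 [-0.099 -0.092 -0.001] [-0.04   0.     0.046] all [-0.099 -0.048 -0.001]
t1 coins 234 [-0.082 -0.048 -0.032] [0.079 0.084 0.089] plate 78 [-0.098 -0.088 -0.001] [-0.041 -0.021  0.049] all [-0.093 -0.029 -0.001]
s1 coins 219 [-0.081 -0.053 -0.032] [0.083 0.087 0.091] plate 138 [-0.098 -0.089 -0.084] [-0.038  0.001  0.039] all [-0.104 -0.072 -0.029]
scene0 coins 247 [-0.085 -0.057 -0.032] [0.082 0.087 0.091] plate 146 [-0.098 -0.089 -0.083] [-0.038  0.     0.039] all [-0.096 -0.07  -0.029]
s2 coins 204 [-0.082 -0.054 -0.032] [0.083 0.087 0.09 ] plate 105 [-0.099 -0.089 -0.084] [-0.039  0.012  0.039] all [-0.095 -0.064 -0.029]
w2 coins 4941 [-0.07  -0.047 -0.032] [0.084 0.086 0.088] plate 60 [-0.01  -0.006 -0.002] [0.    0.045 0.049] all [-0.068 -0.032 -0.001]
```

Run:
```python
from h import *
ex=np.array([np.cos(np.radians(11)),np.sin(np.radians(11))]);ey=np.array([-ex[1],ex[0]]);O=np.array([.5989,.1747])
for n in('s1','s2','w2'):
    c=dict(np.load(f'pics/{n}.npz'));W=world(c);f=c['frame'].astype(int)
    d=W[...,:2]-O; bx=d@ex; by=d@ey; z=W[...,2]
    for lo in np.arange(.07,.2,.01):
        m=(z>lo)&(z<lo+.01)&(abs(by)<.03)&(bx>-.2)&(bx<-.005)&(f.max(-1)<60)
        if m.sum()>2: print(n,round(lo,2),m.sum(),np.round(np.percentile(bx[m],[5,50,95]),3),np.round(np.percentile(by[m],[5,50,95]),3))
o=env.get_obs();print(o['tool_pos'],o['tool_rot'],o['qpos'])
c=env.read_camera('wrist');Rm=cv2.Rodrigues(np.array(c['rvec'],float))[0];print(-Rm.T@np.array(c['tvec']).ravel(),Rm[2])
b=cv2.resize(dict(np.load('pics/s2.npz'))['frame'][180:270,340:460],(800,600),interpolation=cv2.INTER_CUBIC);cv2.imwrite('pics/m3.png',cv2.convertScaleAbs(b,alpha=2)[:,:,::-1])
```

```text
s1 0.11 8 [-0.129 -0.127 -0.124] [-0.011 -0.005  0.002]
s1 0.12 17 [-0.132 -0.128 -0.125] [-0.011 -0.004  0.005]
s1 0.13 23 [-0.132 -0.128 -0.124] [-0.012 -0.005  0.004]
s1 0.14 19 [-0.132 -0.127 -0.125] [-0.013 -0.002  0.006]
s1 0.15 23 [-0.13  -0.127 -0.124] [-0.016 -0.004  0.006]
s1 0.16 15 [-0.141 -0.128 -0.124] [-0.014 -0.009  0.005]
s1 0.17 3 [-0.146 -0.134 -0.123] [-0.011 -0.01  -0.01 ]
s1 0.18 8 [-0.134 -0.1   -0.098] [-0.013 -0.01   0.009]
s1 0.19 56 [-0.114 -0.1   -0.098] [-0.026  0.004  0.025]
s2 0.11 18 [-0.067 -0.059 -0.057] [-0.006  0.003  0.01 ]
s2 0.12 20 [-0.072 -0.058 -0.056] [-0.007  0.003  0.01 ]
s2 0.13 21 [-0.061 -0.058 -0.056] [-0.008  0.     0.01 ]
s2 0.14 22 [-0.061 -0.058 -0.056] [-0.008  0.002  0.01 ]
s2 0.15 23 [-0.062 -0.057 -0.055] [-0.009 -0.001  0.013]
s2 0.16 6 [-0.068 -0.058 -0.055] [-0.007 -0.005  0.006]
s2 0.18 19 [-0.058 -0.032 -0.029] [-0.022  0.007  0.027]
s2 0.19 63 [-0.037 -0.03  -0.028] [-0.025  0.004  0.026]
w2 0.11 315 [-0.059 -0.058 -0.057] [-0.008  0.     0.008]
w2 0.12 370 [-0.059 -0.058 -0.057] [-0.007 -0.     0.008]
w2 0.13 419 [-0.059 -0.058 -0.057] [-0.006  0.001  0.007]
w2 0.14 253 [-0.059 -0.058 -0.057] [-0.005  0.001  0.006]
w2 0.15 776 [-0.077 -0.071 -0.066] [-0.004  0.001  0.005]
w2 0.16 127 [-0.076 -0.068 -0.063] [-0.005  0.002  0.005]
w2 0.17 95 [-0.066 -0.061 -0.058] [-0.005  0.005  0.005]
w2 0.18 1764 [-0.031 -0.03  -0.03 ] [-0.027 -0.005  0.027]
w2 0.19 4558 [-0.035 -0.03  -0.03 ] [-0.027  0.     0.027]
[0.53124075 0.16212663 0.0751034 ] [-1.79995205e+02  4.56655466e-02  1.10229374e+01] [  22.07492313   17.90686273  -48.29862756  103.24378566   14.60839607
   65.38956839 -109.9891063 ]
[0.60364509 0.17585135 0.27199133] [-0.26510072 -0.05094005 -0.9628742 ]
```

View pics/m3.png

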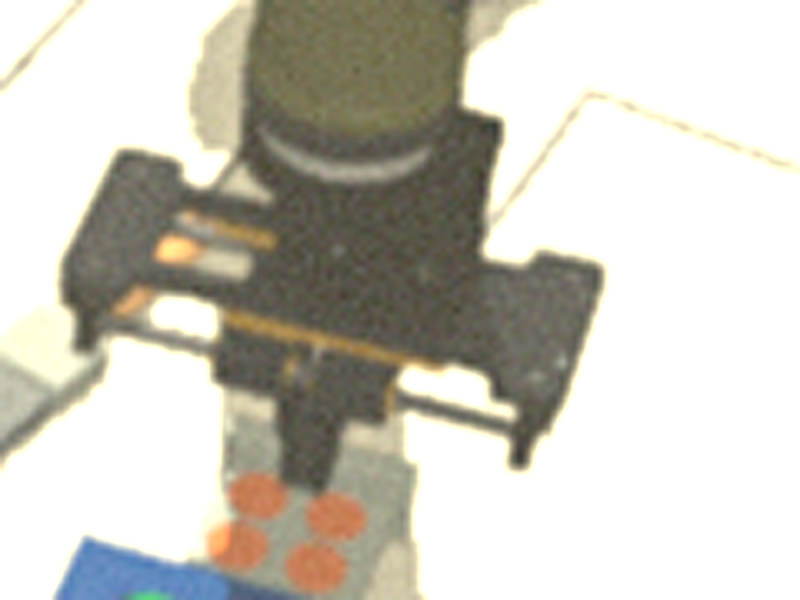

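The fingers are over the tray with clear space below them, so the tips are higher than the reported z of 0.075. I'll measure where the tips really are.

Run:
```python
from h import *
ex=np.array([np.cos(np.radians(11)),np.sin(np.radians(11))]);ey=np.array([-ex[1],ex[0]]);O=np.array([.5989,.1747])
for n in('s1','s2','w2'):
    c=dict(np.load(f'pics/{n}.npz'));W=world(c);f=c['frame'].astype(int)
    d=W[...,:2]-O; bx=d@ex; by=d@ey; z=W[...,2]
    cx=-.138 if n=='s1' else -.068
    m=(abs(bx-cx)<.016)&(abs(by)<.015)&(z>.092)&(z<.16)&(f.max(-1)<70)
    print(n,m.sum(),np.round(np.sort(z[m])[:12],4))
o=env.get_obs();print({k:np.round(o[k],3) for k in('tool_pos','force','grip_width','effort')})
```

```text
s1 95 [0.1154 0.1166 0.1166 0.1171 0.1175 0.1178 0.1185 0.1185 0.1187 0.1192
 0.1193 0.1198]
s2 111 [0.1099 0.1124 0.1125 0.1129 0.1135 0.1137 0.1141 0.1147 0.1148 0.1155
 0.1164 0.1165]
w2 2185 [0.1097 0.1099 0.11   0.11   0.1102 0.1103 0.1103 0.1104 0.1104 0.1105
 0.1105 0.1105]
{'tool_pos': array([0.531, 0.162, 0.075]), 'force': array([-0.52 , -0.212, -0.275]), 'grip_width': np.float64(0.0), 'effort': array([ 2.0000e-03, -3.5361e+01, -6.8720e+00, -2.8319e+01,  1.4000e-02,
       -9.3000e-02, -0.0000e+00])}
```

The real tips are at z≈0.109, 34 mm above the reported TCP. Reported x and y agree with the images. I'll back off over the plate, which has 9 mm of clearance, lower to a real z of about 0.075, and check.

```bash
python3 -m creep '{"translation":[[-0.4,0,0],[-0.4,0,0],[0,0,0],[0,0,0.25],[0,0,0.18]],"turn":[[0,0,0],[0,0,0],[0,0,0],[0,0,0],[0,0,0]],"grip":[0,0,0,0,0]}'; python3 -m creep '{"translation":[[0,0,0],[0.2,0,0],[0.1,0,0],[0.05,0,0],[0,0,0]],"turn":[[0,0,0],[0,0,0],[0,0,0],[0,0,0],[0,0,0]],"grip":[0,0,0,0,0]}'
cat >> h.py <<'E'
ex=np.array([np.cos(np.radians(11)),np.sin(np.radians(11))]);ey=np.array([-ex[1],ex[0]]);O=np.array([.5989,.1747])
def state(tag):
    o=env.get_obs();d=np.array(o['tool_pos'][:2])-O;print('tcp box',d@ex,d@ey,o['tool_pos'][2],'F box',np.dot(o['force'][:2],ex),o['force'][2])
    c=shot('scene',tag);W=world(c);f=c['frame'].astype(int)
    d=W[...,:2]-O; bx=d@ex; by=d@ey; z=W[...,2]
    k=(f[...,0]>f[...,2]+35)&(bx>-.12)&(bx<0)&(abs(by)<.05)&(z>.07)&(z<.1)
    p=(bx>-.13)&(bx<-.015)&(abs(by)<.04)&(abs(by)>.02)&(z>.094)&(z<.103)
    y=(np.hypot(bx-.06,by-.04)<.012)&(f[...,0]>f[...,2]+30)
    print('coins',k.sum(),np.percentile(bx[k],[2,50,98]) if k.any() else '','plate',p.sum(),np.percentile(bx[p],[5,50,95]) if p.any() else '','pin z',np.percentile(z[y],90) if y.any() else '')
E
python3 -c "
from h import *
state('s3')"
```

```text
time_s: 5.35
tool_pos: [0.4694, 0.1496, 0.0405]
tool_rot: [180.0, -0.0, 11.0]
force: [0.5, 0.2, 0.2]
grip_width: 0.0002
grasp_force: 0.0
time_s: 5.98
tool_pos: [0.4951, 0.155, 0.0408]
tool_rot: [180.0, 0.1, 11.0]
force: [-5.2, -1.6, 3.7]
grip_width: 0.0006
grasp_force: 2.5
tcp box -0.10560426302440684 0.0004655269566978446 0.04078513036164427 F box -5.400930688321685 3.713114226176806
coins 203 [-0.07591739 -0.04965564 -0.02832798] plate 62 [-0.09261503 -0.08441848 -0.08005397] pin z 0.13421442016316973
```

Contact is made at 5.4 N with the slide moved about 4 mm. It needs about 56 mm more.

```bash
python3 -m creep '{"translation":[[0.15,0,0],[0.15,0,0],[0.15,0,0],[0.1,0,0],[0.05,0,0]],"turn":[[0,0,0],[0,0,0],[0,0,0],[0,0,0],[0,0,0]],"grip":[0,0,0,0,0]}'; python3 -m creep '{"translation":[[0.05,0,0],[0.03,0,0],[0,0,0]],"turn":[[0,0,0],[0,0,0],[0,0,0]],"grip":[0,0,0]}';python3 -c "
from h import *
state('s4')"
```

```text
time_s: 6.65
tool_pos: [0.5407, 0.1637, 0.0406]
tool_rot: [179.9, 0.3, 11.0]
force: [-9.6, -2.3, 6.6]
grip_width: 0.0005
grasp_force: 5.0
time_s: 7.02
tool_pos: [0.5471, 0.1649, 0.0406]
tool_rot: [179.9, 0.3, 11.0]
force: [-7.9, -2.0, 5.8]
grip_width: 0.0002
grasp_force: 4.1
tcp box -0.05272794839940928 0.0003039030947838416 0.040565040879544524 F box -8.133633889253604 5.8270180159394025
coins 0  plate 58 [-0.0394574  -0.03219226 -0.02779026] pin z 0.12571239354965846
```

```bash
python3 -m creep '{"translation":[[0.04,0,0],[0.03,0,0],[0.03,0,0],[0,0,0]],"turn":[[0,0,0],[0,0,0],[0,0,0],[0,0,0]],"grip":[0,0,0,0]}'; python3 -c "
from h import *
state('s5')"
```

```text
time_s: 7.58
tool_pos: [0.5491, 0.1652, 0.0404]
tool_rot: [179.8, 1.0, 11.1]
force: [-23.5, -6.2, 18.1]
grip_width: 0.0003
grasp_force: 11.8
tcp box -0.05069498291980418 0.0002018769924074713 0.04039940251467004 F box -24.265006103467577 18.098977310373144
coins 0  plate 66 [-0.03657807 -0.02935854 -0.02568362] pin z 0.12482057461886756
```

The force has risen to 24 N, so the slide is against its stop, and the pin is down. I'll let go.

```bash
python3 -m creep '{"translation":[[-0.2,0,0],[-0.3,0,0],[-0.4,0,0],[-0.2,0,0],[0,0,0]],"turn":[[0,0,0],[0,0,0],[0,0,0],[0,0,0],[0,0,0]],"grip":[0,0,0,0,0]}'; python3 -c "
from h import *
state('s6')"
```

```text
time_s: 8.25
tool_pos: [0.4712, 0.1498, 0.0412]
tool_rot: [179.9, -0.1, 11.0]
force: [0.6, 0.0, -0.1]
grip_width: 0.0008
grasp_force: 0.0
tcp box -0.13011298659589915 -2.5516604140588767e-05 0.04117595232327732 F box 0.5813225848376337 -0.0589324413890317
coins 111 [-0.05548481 -0.0411561  -0.03075227] plate 56 [-0.06723833 -0.06063542 -0.05557508] pin z 0.12493361022652714
```

The plate has moved 29 mm from where it started and the slide is latched half-way. Next I'll rise and go over the button.

```bash
python3 -m creep '{"translation":[[0,0,-0.5],[0,0,-0.5],[0,0,-0.5],[0,0,-0.1],[0,0,0]],"turn":[[0,0,0],[0,0,0],[0,0,0],[0,0,0],[0,0,0]],"grip":[0,0,0,0,0]}'; python3 -m creep '{"translation":[[0.5,0.08,0],[0.5,0.08,0],[0.5,0.08,0],[0.5,0.07,0],[0.25,0,0]],"turn":[[0,0,0],[0,0,0],[0,0,0],[0,0,0],[0,0,0]],"grip":[0,0,0,0,0]}'; python3 -m creep '{"translation":[[0,0,0]],"turn":[[0,0,0]],"grip":[0]}'
python3 - <<'E'
from h import *
state('s7')
W=world(dict(np.load('pics/s7.npz')));d=W[...,:2]-O;bx=d@ex;by=d@ey;z=W[...,2]
m=(abs(bx-.05)<.02)&(abs(by+.025)<.02)&(z>.15)&(z<.25);print(np.sort(z[m])[:8],np.median(by[m&(z<.22)]))
E
```

```text
time_s: 8.93
tool_pos: [0.472, 0.1503, 0.1691]
tool_rot: [-180.0, -0.1, 11.0]
force: [-0.2, 0.4, -0.3]
grip_width: 0.0001
grasp_force: 0.0
time_s: 9.55
tool_pos: [0.6537, 0.1594, 0.1652]
tool_rot: [-180.0, 0.2, 10.9]
force: [0.1, 0.2, 0.7]
grip_width: 0.0006
grasp_force: 0.0
time_s: 9.68
tool_pos: [0.6524, 0.1605, 0.1657]
tool_rot: [-179.9, 0.2, 11.0]
force: [-0.8, 0.4, -0.9]
grip_width: 0.0004
grasp_force: 0.0
tcp box 0.04983234217739518 -0.024175791764601558 0.1656880662973142 F box -0.7080923300661073 -0.8624081537154122
coins 115 [-0.05618943 -0.04140051 -0.03055965] plate 64 [-0.06671559 -0.05980444 -0.05541086] pin z 0.12542204375679858
[0.20018945 0.20045685 0.20158057 0.20166333 0.20255187 0.20300951
 0.20306184 0.20329476] -0.02132323604304861
```

```bash
python3 -m creep '{"translation":[[0,0,0.3],[0,0,0.25],[0,0,0.1],[0,0,0.04],[0,0,0]],"turn":[[0,0,0],[0,0,0],[0,0,0],[0,0,0],[0,0,0]],"grip":[0,0,0,0,0]}'; python3 -m creep '{"translation":[[0,0,0.04],[0,0,0.03],[0,0,0]],"turn":[[0,0,0],[0,0,0],[0,0,0]],"grip":[0,0,0]}'
```

```text
time_s: 10.35
tool_pos: [0.6528, 0.1603, 0.1142]
tool_rot: [180.0, -0.0, 11.0]
force: [-0.2, 0.1, 0.2]
grip_width: 0.0003
grasp_force: 0.0
time_s: 10.72
tool_pos: [0.6527, 0.1603, 0.1082]
tool_rot: [180.0, -0.0, 11.0]
force: [0.1, 0.3, -0.2]
grip_width: 0.0004
grasp_force: 0.0
```

```bash
python3 -m creep '{"translation":[[0,0,0.03],[0,0,0.03],[0,0,0]],"turn":[[0,0,0],[0,0,0],[0,0,0]],"grip":[0,0,0]}'; python3 -m creep '{"translation":[[0,0,0.03],[0,0,0.02],[0,0,0]],"turn":[[0,0,0],[0,0,0],[0,0,0]],"grip":[0,0,0]}'
```

```text
time_s: 11.1
tool_pos: [0.6528, 0.1603, 0.1036]
tool_rot: [180.0, -0.0, 11.0]
force: [-1.3, -1.2, 4.2]
grip_width: 0.0005
grasp_force: 2.0
time_s: 11.48
tool_pos: [0.6529, 0.1603, 0.102]
tool_rot: [179.9, -0.1, 11.0]
force: [-4.4, -2.5, 14.8]
grip_width: 0.0008
grasp_force: 7.2
```

The force is 14.8 N, well over the 5 N that holds the button fully down. I'll add a touch more, then release and back away.

```bash
python3 -m creep '{"translation":[[0,0,0.02],[0,0,0]],"turn":[[0,0,0],[0,0,0]],"grip":[0,0]}'; python3 -m creep '{"translation":[[0,0,-0.2],[0,0,-0.4],[0,0,-0.5],[0,0,-0.5],[0,0,0]],"turn":[[0,0,0],[0,0,0],[0,0,0],[0,0,0],[0,0,0]],"grip":[0,0,0,0,0]}'; python3 -m creep '{"translation":[[-0.6,0,0],[-0.6,0,0],[-0.6,0,0],[0,0,0],[0,0,0]],"turn":[[0,0,0],[0,0,0],[0,0,0],[0,0,0],[0,0,0]],"grip":[0,0,0,0,0]}'
python3 - <<'E'
from h import *
state('s8')
W=world(dict(np.load('pics/s8.npz')));d=W[...,:2]-O;m=(np.hypot(d@ex-.05,d@ey+.025)<.011);print('btn z',np.median(W[m][:,2]))
E
```

```text
time_s: 11.72
tool_pos: [0.6529, 0.1603, 0.1018]
tool_rot: [179.9, -0.1, 11.0]
force: [-6.9, -4.1, 20.8]
grip_width: 0.0005
grasp_force: 10.3
time_s: 12.35
tool_pos: [0.6541, 0.1614, 0.2291]
tool_rot: [-180.0, -0.3, 11.0]
force: [-1.3, 0.1, 0.0]
grip_width: 0.0002
grasp_force: 0.0
time_s: 12.98
tool_pos: [0.5116, 0.132, 0.2253]
tool_rot: [180.0, -0.0, 10.9]
force: [0.9, 0.0, 0.9]
grip_width: 0.0005
grasp_force: 0.0
tcp box -0.09385075819871053 -0.025210040920096405 0.22527001942405492 F box 0.9346599191881265 0.8948975074217339
coins 98 [-0.05376234 -0.04093791 -0.03064345] plate 63 [-0.06775365 -0.0595438  -0.05546782] pin z 0.12454237785238305
btn z 0.14300184269301716
```

View pics/s8.png

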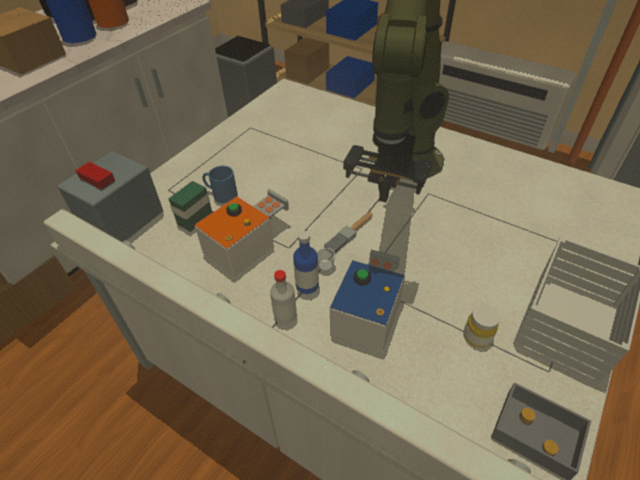

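The blue slide is latched half-way (plate at 382,262), and the button is up again at z=0.143 (362,275). The pin is down, the loose items look undisturbed, and the arm is clear.

```bash
python3 -c "
from cell import env
print(env.sign_off())"
```

```text
the job is handed in; nothing more can be done
None
```

The job is handed in: the blue slide was pushed home and sprang back to its half-way latch, then the green button was pressed fully down and came up again, at about 13 s, with the orange box and loose items looking untouched in the last picture.

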